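# Feed a headset cup through the splash flap of a parts washer

### The arm

A 7-joint arm with a two-finger parallel gripper is mounted at the origin on a cart in front of the work surface, level with it; the furniture and walls round the work are solid. World frame = base frame: x ahead of the robot, y to its left, z up, the work surface at z = 0. Lengths are in m, angles in rad, forces in N, time in s.
With the tool pointing down it reaches from about 0.425 to 0.825 m from the base axis. Payload 3.6 kg.
Tool frame: the origin (TCP) lies at the very end of the fingers, on their centre line; the grasp point (between the pads) lies 19 mm behind it; x points along the fingers, y is the direction in which the jaws open and shut, and the axes are right-handed (so a half turn about x gives the same grasp; the last joint's range is limited). The gripper opens to 85 mm and grips with 20 to 120 N. Pads are 22 mm wide; open, the fingers measure 114 mm over their backs; the gripper's body (76 mm by 85 mm) begins 54 mm behind the grasp point. The pads swing forward as they close: fully open they stand 13 mm farther back than shut.
Start: joints at [1.093, 0.615, -0.013, 1.423, 0.008, 1.103, -0.04], TCP at [0.284, -0.585, 0.231] pointing down, gripper open.
Joint ranges: [-3.12, 3.12], [-0.3, 2.06], [-1.34, 1.32], [0.26, 2.42], [-1.36, 4.5], [0.01, 1.98], [-2.84, 2.84]. Speed limits (rad/s): [2.79, 2.79, 3.14, 3.14, 3.14, 3.14, 3.14].

### API

Orientations are given as a 3x3 rotation matrix whose columns are the frame's x, y, z axes.
In Python, from rig import arm gives the robot as it stands. The module is installed in compiled form; this text tells all that it offers.
- The arm moves only by the shell command python3 -m creep 'ROWS' [FORCE]. ROWS is JSON, a list that holds one entry, the list of rows, each a list of 7 numbers: the closure, from -1 (fully open) to 1 (shut), so that 0 is half open, then the shift along the tool's x, y, z in cm, then the turn, a rotation vector about the tool's x, y, z in rad. In form: [[[fingers, tx, ty, tz, rx, ry, rz], ...]]. A call has 1 to 20 rows; each row is the pose to reach, as a shift and turn from the pose commanded when the call began, along the tool's axes at that moment; what a row does not reach only later rows make up. A row lasts 1/10 s, in which the tool goes at most 50 mm and 8.59 degrees, less where a joint would pass 70% of its speed; a pose out of reach is approached as far as the arm can. A call with a gripper value outside its range is refused whole. The fingers move at their own pace and stop on an object; FORCE is the grip in N (left out, the last holds). Time passes only in rows, so rows that repeat a pose let the fingers close. It gives the time, the measured TCP pose, the force and the opening at its end, in the units of the state.
- arm.get_obs(): the state, without advancing time (a new reading comes with each control period).
- arm.snapshot(name): name is "scene" or "top" or "wrist"; returns the picture (400x640x3 uint8, red, green, blue); there is no depth.
- arm.camera_params(name): a dict with "vertical_fov" (degrees; the focal length in pixels is half the picture's height over the tangent of half this angle, whatever the lens; pixels are square), "cx", "cy" (the principal point, pixels), "R" (3x3) and "t" (3): a world point X has camera coordinates R X + t. Camera axes: x right, y down, z forward; pixel columns grow to the right and rows downward; lengths in m; the calibration is good to about 2 mm. A picture is of the moment at which its call begins: read the wrist's pose just before it. camera_params takes no time and is no camera call; for the wrist camera it gives the pose at the moment of the call.
- arm.hand_in(): hands the job in, once; it reports no verdict.
The state is a dict: "time_s": time; "joint_positions": joint angles; "dq": joint speeds; "effort": joint torques, N m; "eef_pos": TCP position; "eef_rot": TCP orientation; "ft_force": force on the tool from outside, world axes, zero at the start; "wrist_torque": the same for the moment, N m; "width": finger opening in m.
Only numpy, scipy, OpenCV 4.12 (cv2) and the standard library are available. Lean on these libraries where they do the work, as an engineer would, in place of code of your own. Each camera call takes 0.05 s, during which the arm holds its last target.

### The job

Put the dirty headset cup into the parts washer with light pushes of the fingertips only, never gripping, lifting or pressing hard on it: slide it across the feed shelf into line with the throat, then push it in under the hanging splash flap, without flicking it, until it drops off the sill inside and down into the wash basket. Then draw the fingers back out so that the flap falls fully shut. The low sealed bearing ring lying on the other side of the shelf must not be washed: leave it where it lies, and do not disturb the dish of balls and the wheel hub standing on the bench by the washer.

Things in the scene. Friction and masses are not known exactly. Their poses are not given: they have to be found in the camera images.
- washer: Parts washer: grey sheet-steel cabinet fixed on the bench, 210 mm wide, 138 deep, 301 high, clear window in its roof, steel feed shelf on its front, throat with a hanging flap. Origin: on the bench under the middle of the front face. x points level INTO the cabinet (away from the robot), y left along the face, z up. All washer x, y, z below are in this frame, in mm.
- shelf_front (a point): Middle of the shelf's front edge, on its top. The steel feed shelf is level, top at z 90, x -160 to 0, y -135 to 135, open to the robot; 12 mm high lips along its left and right edges (inner faces y = +-132). Two thin lead-in guides, 12 mm high, stand on it and narrow from y = +-79 at x = -47 to y = +-49 at x = -1.
- throat (a point): Middle of the throat at shelf level, in the front face (x 0, z 90). The throat is the opening in the face: y -50 to 50, z 90 up to the header at z 262. A tool pointing straight down strikes the header before its tips get inside; tilted 25 to 45 degrees, fingertips leading, it has room.
- sill_edge (a point): Middle of the inner edge of the sill (x 26, z 90): the shelf goes on level through the throat to here, y -48 to 48, then a 50 degree chute drops to the basket. The cup falls off once its centre is past this edge, so the fingertips must follow it some 10 to 25 mm in through the throat.
- basket (a point): Middle of the wash basket's floor, inside the cabinet at the foot of the chute (x 102, z 33). Basket: x 68 to 134, y -60 to 60; the cup comes to rest on the floor or leaning on chute or wall.
- flap (a joint): The splash flap, a light aluminium plate (104 mm wide, 162 mm long, 80 to 130 g) hanging just inside the throat from a level pin (washer x 7, z 256); its lower edge is 4 mm above the sill. 0 = hanging shut; it grows to 1.3 rad as the lower edge is pushed inwards (+x of the washer). It cannot swing outwards, has no spring, and falls shut by its own weight when nothing holds it (under 1 N at its edge).
- flap_edge (a point): Middle of the flap's lower edge.
- headset_cup: The headset cup to be washed; origin at the centre of its underside, z up. A round pale metal cup with a black rubber seal on top, 41 mm in diameter and 16 mm high (the stiff part 13 mm), 30 to 65 g, lying flat and loose on the feed shelf to the left or right of the throat's centre line.
- bearing_centre (a point): Centre of the sealed bearing, 4.5 mm above its underside: a low dark ring 38 mm in diameter and 9 mm high, loose on the feed shelf on the other side of the centre line from the cup. Stays where it is.
- ball_dish: Low round steel dish with bearing balls lying in it, 120 mm in diameter and 22 mm high, loose on the bench in front of the shelf, nearer the robot. Origin at the centre of its underside. Bystander.
- hub: Bare high-flange wheel hub standing on end, 90 mm in diameter, 79 mm high, loose on the bench to the right of the feed shelf. Origin at the centre of its underside. Bystander.
Mind the look-alikes: they are no part of the job. What is shaped like the headset_cup but red is not meant.

How it is judged:
On the way:
1. the cup, still flat on the sill, is pushed in under the flap and swings it open (x of headset_cup in the frame of washer above -0.01 m and z of headset_cup in the frame of washer above 0.083 m and value of joint flap above 0.08 rad), for 0.05 s.
At the end, for the whole second after the job is handed in: The headset cup rests in the wash basket (its underside's centre more than 30 mm inside the front face and at least 15 mm below the level of the sill, at rest below 20 mm/s), the flap hangs shut (within 0.04 rad), and the bearing has moved less than 15 mm (x of headset_cup in the frame of washer between 0.03 and 0.134 m and z of headset_cup in the frame of washer between 0.022 and 0.075 m and value of joint flap below 0.04 rad and linear speed of headset_cup below 0.02 m/s and distance of bearing_centre from where it was at the start of the episode below 0.015 m); the robot touches nothing.
It fails at once if the cup is gripped or pressed: the fingers bear on it with more than 20 N (contact force between the fingers and headset_cup above 20 N).
It fails at once if the headset cup is lifted more than 17 mm off the shelf (z of headset_cup in the frame of washer above 0.107 m).
It fails at once if the bearing is lifted more than 15 mm off the shelf, or moved more than 15 mm (z of bearing_centre in the frame of washer above 0.11 m or distance of bearing_centre from where it was at the start of the episode above 0.015 m).
It fails at once if the cup is flicked: faster than 0.5 m/s while still on the shelf or sill (linear speed of headset_cup above 0.5 m/s and z of headset_cup in the frame of washer above 0.086 m).
It fails at once if the dish of bearing balls or the hub is moved more than 20 mm or tipped (distance of any of ball_dish, hub from where it was at the start of the episode above 0.02 m or angle between any of ball_dish, hub's own z axis and vertical above 0.3 rad).
It also fails if it takes over 45 s, if anything falls off the work surface, if the arm or the gripper's body presses on something with over 40 N, if the wrist force passes 120 N, or if a joint passes its speed limit or range.

## Working session

There is one attempt and no reset: what is moved stays moved. The work goes in short steps, Python scripts to look and compute and a shell command to move; the robot and the scene stay as the last step left them, time stands still between calls to the robot, and variables do not carry over. Pictures are saved under pics/ and viewed, and the job is handed in when it is done.

```bash
mkdir -p pics
python3 - <<'E'
from rig import arm
import cv2,numpy as np
np.set_printoptions(precision=4,suppress=True)
o=arm.get_obs()
for k in o: print(k,np.array(o[k]))
for n in("scene","top","wrist"):
    p=arm.camera_params(n); print(n,p)
    cv2.imwrite(f"pics/{n}0.png",arm.snapshot(n)[...,::-1])
E
```

```text
time_s 0.0
joint_positions [ 1.0926  0.6159 -0.0126  1.4249  0.0081  1.1034 -0.0404]
dq [-0.0001 -0.0006 -0.0012  0.0013 -0.0002 -0.0024 -0.    ]
effort [  0.0003 -46.9211   0.2592 -17.1032   0.01     0.0097  -0.    ]
eef_pos [ 0.2834 -0.5841  0.2302]
eef_rot [[-0.0011  0.4366 -0.8996]
 [ 0.0023 -0.8996 -0.4366]
 [-1.     -0.0026  0.    ]]
ft_force [-0.2088  0.1739 -0.1014]
wrist_torque [ 0.0086  0.0372 -0.0036]
width 0.08569813422303951
scene {'vertical_fov': 48.760556642841365, 'cx': 315.0728293398375, 'cy': 196.66966314403996, 'R': array([[-0.4192, -0.9076, -0.0245],
       [-0.4902,  0.2489, -0.8353],
       [ 0.7642, -0.3381, -0.5493]]), 't': array([0.3398, 0.3606, 0.8645])}
top {'vertical_fov': 53.454100003871105, 'cx': 319.07562722348825, 'cy': 198.7466553586815, 'R': array([[-0.4684, -0.8835, -0.0085],
       [-0.8071,  0.4318, -0.4026],
       [ 0.3594, -0.1817, -0.9153]]), 't': array([0.3456, 0.4051, 0.8517])}
wrist {'vertical_fov': 60.16604295066724, 'cx': 320.56018211989215, 'cy': 203.68190195572868, 'R': array([[ 0.4359, -0.9   , -0.0021],
       [-0.8533, -0.4141,  0.317 ],
       [-0.2861, -0.1364, -0.9484]]), 't': array([-0.6496, -0.0411,  0.3806])}
```

View pics/scene0.png

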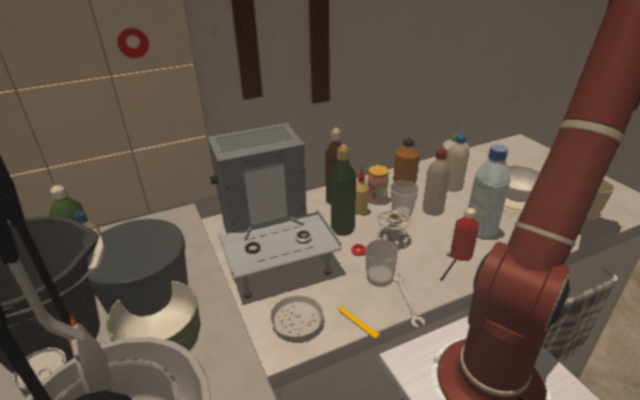

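View pics/top0.png

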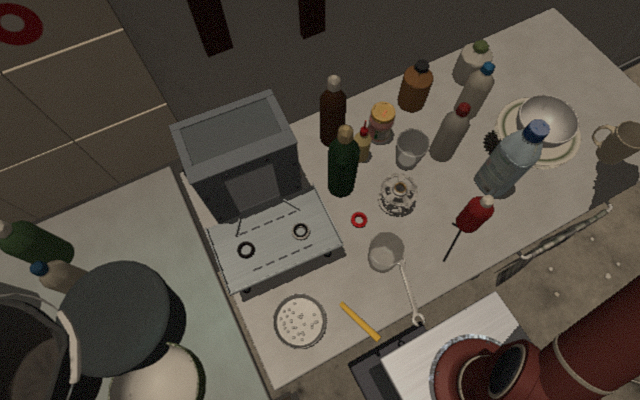

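View pics/wrist0.png

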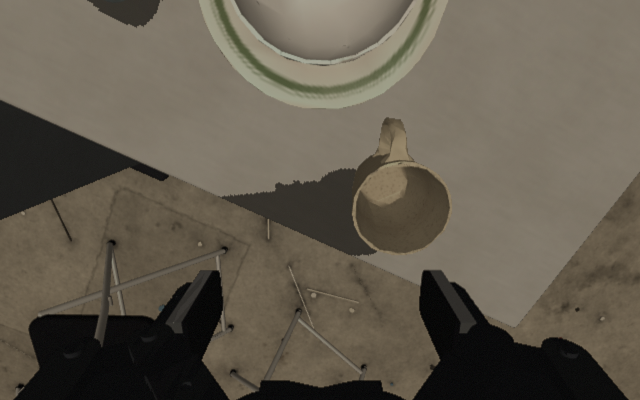

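Run:
```python
import cv2
a=cv2.imread("pics/top0.png")[150:300,190:350]; b=cv2.imread("pics/scene0.png")[205:305,205:355]
cv2.imwrite("pics/z1.png",cv2.resize(a,None,fx=4.8,fy=4,interpolation=cv2.INTER_CUBIC)[:600,:800]) if 0 else cv2.imwrite("pics/z1.png",cv2.resize(a,None,fx=4,fy=4,interpolation=cv2.INTER_CUBIC))
cv2.imwrite("pics/z2.png",cv2.resize(b,None,fx=5,fy=5,interpolation=cv2.INTER_CUBIC))
```

```text
(no output)
```

View pics/z1.png

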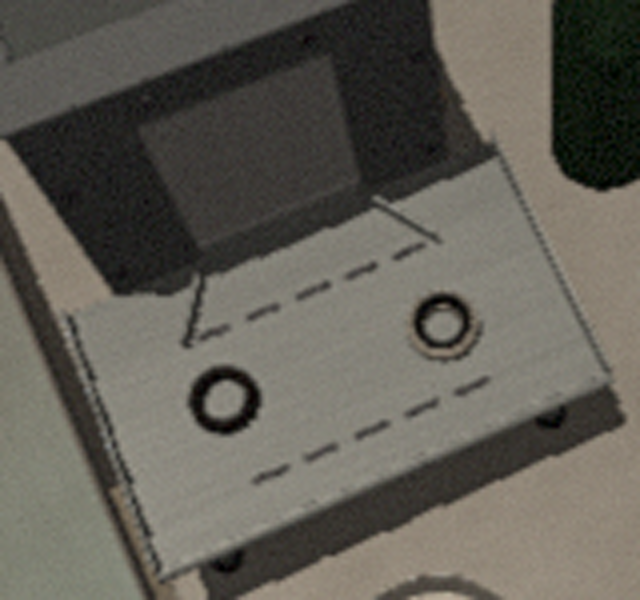

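View pics/z2.png

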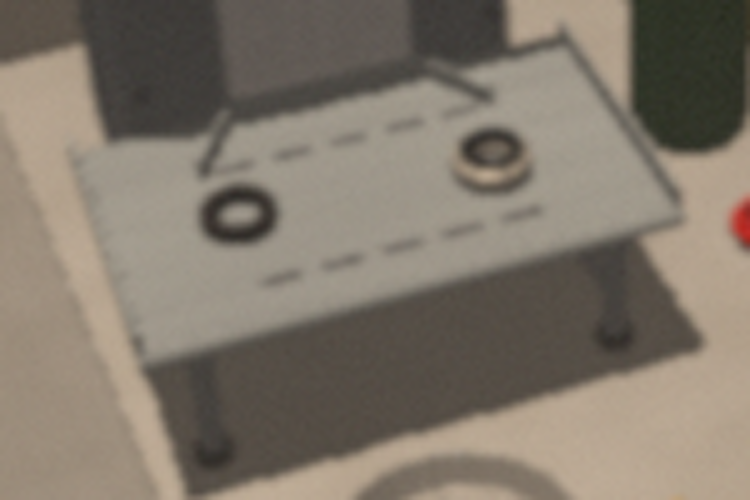

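```bash
cat > h.py <<'E'
import numpy as np
np.set_printoptions(precision=4,suppress=True)
def ray(p,u,v):
    f=200/np.tan(np.radians(p['vertical_fov']/2))
    R=np.array(p['R']);t=np.array(p['t'])
    d=R.T@np.array([(u-p['cx'])/f,(v-p['cy'])/f,1]);return -R.T@t,d
def plane(p,u,v,z):
    c,d=ray(p,u,v);return c+d*(z-c[2])/d[2]
def proj(p,X):
    f=200/np.tan(np.radians(p['vertical_fov']/2))
    c=np.array(p['R'])@np.array(X)+np.array(p['t']);return np.array([p['cx']+f*c[0]/c[2],p['cy']+f*c[1]/c[2]])
E
python3 - <<'E'
from h import *
from rig import arm
T=arm.camera_params('top');S=arm.camera_params('scene')
def z1(u,v,z): return plane(T,190+u/4,150+v/4,z)
def z2(u,v,z): return plane(S,205+u/5,205+v/5,z)
for n,a,b in [("FL",(160,578),(148,360)),("FR",(612,380),(682,215))]:
    print(n,z1(*a,.09),z2(*b,.09))
print("back guides",z1(203,275,.102),z1(375,198,.102),z2(232,105,.102),z2(420,60,.102))
print("front guides foot",z1(187,345,.09),z1(440,242,.09),z2(203,175,.09),z2(492,100,.09))
print("bearing",z1(225,400,.0945),z2(239,213,.0945))
print("cup top",z1(443,321,.106),z2(492,148,.106))
E
```

```text
FL [0.4112 0.3873 0.09  ] [0.4072 0.3841 0.09  ]
FR [0.3935 0.1211 0.09  ] [0.3896 0.1216 0.09  ]
back guides [0.5541 0.2981 0.102 ] [0.5509 0.1909 0.102 ] [0.5575 0.2946 0.102 ] [0.5505 0.1932 0.102 ]
front guides foot [0.5246 0.3231 0.09  ] [0.5132 0.1684 0.09  ] [0.524  0.3219 0.09  ] [0.5161 0.1672 0.09  ]
bearing [0.4834 0.3169 0.0945] [0.4822 0.3162 0.0945]
cup top [0.4638 0.1906 0.106 ] [0.4601 0.1909 0.106 ]
```

Run:
```python
from h import *
from rig import arm
T=arm.camera_params('top');S=arm.camera_params('scene')
for n,b in dict(blue=(492,188),redsauce=(465,225),hub=(398,205),glass=(383,262),green=(341,190),dish=(300,321),mug=(610,155),grey=(445,160),bowl=(540,135)).items(): print(n,plane(T,*b,0))
# heights: triangulate tops
for n,a,b in [("blue",(537,130),(497,152)),("redsauce",(484,201),(470,213)),("green",(345,130),(343,150)),("glass",(386,240),(381,247)),("greycap",(462,107),(441,153)),("washerFL",(187,172),(215,150))]:
    c,d=ray(T,*a);c2,d2=ray(S,*b)
    s=np.linalg.lstsq(np.c_[d,-d2],c2-c,rcond=None)[0]
    print(n,c+d*s[0],c2+d2*s[1])
```

```text
blue [ 0.3674 -0.3166  0.    ]
redsauce [ 0.3168 -0.1928  0.    ]
hub [ 0.4425 -0.0737  0.    ]
glass [0.3326 0.0392 0.    ]
green [0.549 0.035 0.   ]
dish [0.3042 0.2794 0.    ]
mug [ 0.2962 -0.6595  0.    ]
grey [ 0.4944 -0.257   0.    ]
bowl [ 0.4352 -0.5354  0.    ]
blue [ 0.381  -0.3216  0.2494] [ 0.3815 -0.3208  0.2488]
redsauce [ 0.3247 -0.1982  0.1302] [ 0.3207 -0.2049  0.1334]
green [0.5663 0.0281 0.2529] [0.5655 0.0263 0.2531]
glass [0.3604 0.0272 0.0798] [0.3603 0.027  0.0799]
greycap [ 0.5282 -0.2635  0.1899] [ 0.526  -0.2672  0.1916]
washerFL [0.5862 0.344  0.3183] [0.5879 0.3491 0.3198]
```

```bash
python3 -m creep '[[[1,-5,0,0,0,0,0],[1,-10,0,0,0,0,0],[1,-12,-3,-3.5,-0.14,0,0],[1,-12,-6,-7,-0.28,0,0],[1,-12,-9,-10.5,-0.42,0,0],[1,-12,-12,-14,-0.56,0,0],[1,-12,-15,-17.5,-0.7,0,0],[1,-12,-18,-21,-0.84,0,0],[1,-12,-21,-24.5,-0.98,0,0],[1,-12,-24,-28,-1.12,0,0],[1,-12,-27.5,-32,-1.26,0,0],[1,-12,-31,-36,-1.4,0,0],[1,-12,-35,-38,-1.54,0,0],[1,-12,-39,-39.5,-1.68,0,0],[1,-12,-43,-41,-1.82,0,0],[1,-12,-47,-43,-1.96,0,0],[1,-12,-51,-44.5,-2.1,0,0],[1,-12,-55,-46,-2.24,0,0],[1,-12,-58,-47.8,-2.38,0,0],[1,-12,-58,-47.8,-2.52,0,0]]]' 20
python3 - <<'E'
from h import *
from rig import arm
o=arm.get_obs()
for k in('joint_positions','eef_pos','eef_rot','ft_force','width'):print(k,np.array(o[k]))
E
```

```text
time_s: 2.15
eef_pos: [0.459, 0.1519, 0.3518]
eef_rot: [[0.0, 0.153, 0.988], [0.004, 0.988, -0.153], [-1.0, 0.004, -0.0]]
ft_force: [-0.4, 0.2, 0.1]
width: -0.0006
joint_positions [ 0.2373  0.3313 -0.8285  1.6689  0.2516  1.2513  0.7739]
eef_pos [0.459  0.1519 0.3518]
eef_rot [[ 0.0003  0.153   0.9882]
 [ 0.0042  0.9882 -0.153 ]
 [-1.      0.0042 -0.0004]]
ft_force [-0.4105  0.1567  0.0942]
width -0.000618685802373735
```

```bash
cat >> h.py <<'E'
from scipy.spatial.transform import Rotation as Ro
O=np.array([0.560,0.2435,0]);A=np.radians(-3.8)
W=np.array([[np.cos(A),-np.sin(A),0],[np.sin(A),np.cos(A),0],[0,0,1]])
def w2(X): return W.T@(np.array(X)-O)*1000
def goal(o,xyz,tilt):
    "washer mm -> shift cm + rotvec in tool axes"
    p=O+W@(np.array(xyz)/1000.)
    t=np.radians(tilt);s,c=np.sin(t),np.cos(t)
    R=W@np.array([[s,0,c],[0,1,0],[-c,0,s]])
    R0=np.array(o['eef_rot'])
    print('to',xyz,tilt,'shift cm',R0.T@(p-np.array(o['eef_pos']))*100,'rot',Ro.from_matrix(R0.T@R).as_rotvec())
E
python3 - <<'E'
from h import *
from rig import arm
import cv2
o=arm.get_obs();print(w2(o['eef_pos']))
goal(o,(-94,-102,140),25);goal(o,(-94,-102,98),25)
for n in("scene","top"):
    im=arm.snapshot(n)[...,::-1]
    c=im[150:300,190:350] if n=="top" else im[205:305,205:355]
    cv2.imwrite(f"pics/{n}1.png",im);cv2.imwrite(f"pics/{n}1z.png",cv2.resize(c,None,fx=4,fy=4,interpolation=cv2.INTER_CUBIC))
E
```

```text
[-94.7078 -98.0747 351.7882]
to (-94, -102, 140) 25 shift cm [21.177  -0.4733  0.113 ] rot [-0.0868 -0.4363  0.0149]
to (-94, -102, 98) 25 shift cm [25.3769 -0.4909  0.1147] rot [-0.0868 -0.4363  0.0149]
```

View pics/top1.png

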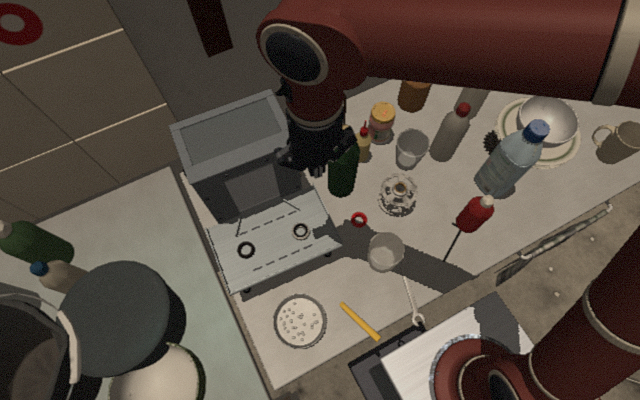

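View pics/scene1.png

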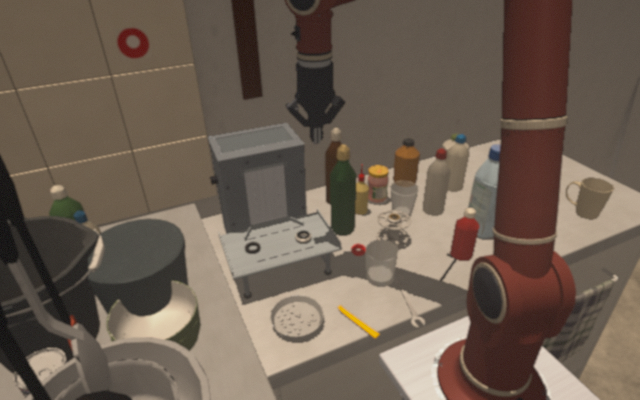

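```bash
python3 -m creep '[[[1,3,-0.1,0,-0.02,-0.1,0],[1,7,-0.2,0,-0.04,-0.2,0.01],[1,11,-0.3,0,-0.06,-0.3,0.01],[1,15,-0.4,0.1,-0.087,-0.4,0.015],[1,18.5,-0.5,0.1,-0.087,-0.436,0.015],[1,21,-0.5,0.1,-0.087,-0.436,0.015],[1,21,-0.5,0.1,-0.087,-0.436,0.015]]]'
python3 - <<'E'
from h import *
from rig import arm
import cv2
o=arm.get_obs();print(w2(o['eef_pos']),o['joint_positions'],o['ft_force'])
goal(o,(-94,-102,98),25);goal(o,(-94,-102,93),25)
for n in("scene","top"):
    im=arm.snapshot(n)[...,::-1]
    c=im[150:300,190:350] if n=="top" else im[180:305,205:355]
    cv2.imwrite(f"pics/{n}2.png",im);cv2.imwrite(f"pics/{n}2z.png",cv2.resize(c,None,fx=4,fy=4,interpolation=cv2.INTER_CUBIC))
E
```

```text
time_s: 2.95
eef_pos: [0.4609, 0.1392, 0.1407]
eef_rot: [[0.421, 0.088, 0.903], [-0.04, 0.996, -0.078], [-0.906, -0.004, 0.423]]
ft_force: [1.6, 0.3, 0.3]
width: 0.0
[ -91.9238 -110.6384  140.6621] [-0.2307  0.4267 -0.3474  2.3241  1.4753  0.3909 -0.4328] [1.5637 0.3187 0.2971]
to (-94, -102, 98) 25 shift cm [ 3.7671  0.8742 -2.0087] rot [-0.0178  0.0005  0.0122]
to (-94, -102, 93) 25 shift cm [ 4.2201  0.876  -2.2203] rot [-0.0178  0.0005  0.0122]
```

View pics/top2z.png

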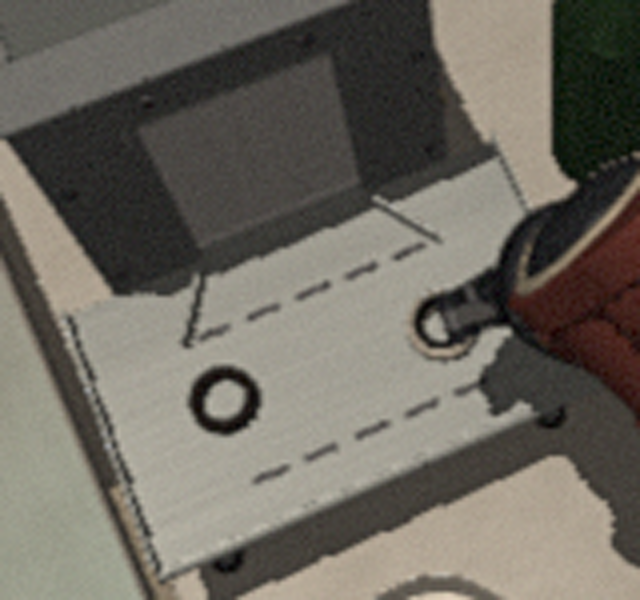

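View pics/scene2z.png

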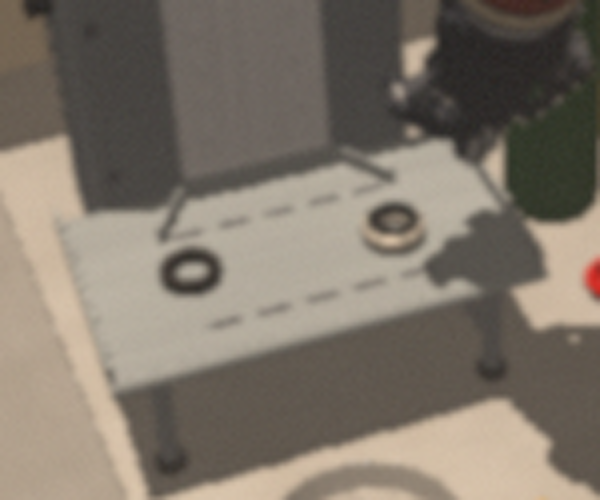

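Run:
```python
from h import *
from rig import arm
o=arm.get_obs();print(w2(o['eef_pos']),o['joint_positions'],o['dq'])
goal(o,(-94,-104,115),10)
```

```text
[ -94.2723 -111.0259  138.8284] [-0.2303  0.4289 -0.3502  2.3261  1.4674  0.3922 -0.4229] [ 0.0444 -0.0488 -0.0439 -0.0699 -0.1594  0.0449  0.1854]
to (-94, -104, 115) 10 shift cm [ 2.1667  0.7211 -0.9787] rot [-0.0145  0.256   0.0125]
```

```bash
python3 -m creep '[[[1,0,0,0,0,0.13,0],[1,0,0,0,0,0.26,0],[1,0,0,0,0,0.26,0],[1,0,0,0,0,0.26,0]]]'
python3 - <<'E'
from h import *
from rig import arm
o=arm.get_obs();print(w2(o['eef_pos']),o['joint_positions'],o['dq'])
goal(o,(-94,-104,110),10)
E
```

```text
time_s: 3.45
eef_pos: [0.4618, 0.1406, 0.1431]
eef_rot: [[0.172, 0.086, 0.981], [-0.016, 0.996, -0.084], [-0.985, -0.001, 0.173]]
ft_force: [0.7, 0.1, -1.2]
width: 0.0002
[ -91.1693 -109.1975  143.066 ] [ 0.0369  0.4902 -0.6039  2.1187  0.7161  0.5762  0.3928] [ 0.8168  0.2457 -0.8936 -0.4591 -1.2439  0.6237  1.3725]
to (-94, -104, 110) 10 shift cm [ 3.2055  0.5176 -0.8607] rot [-0.0191 -0.0007  0.0044]
```

```bash
python3 -m creep '[[[1,0,0,0,0,0,0],[1,0,0,0,0,0,0],[1,0,0,0,0,0,0]]]'
python3 - <<'E'
from h import *
from rig import arm
o=arm.get_obs();print(w2(o['eef_pos']),o['joint_positions'],o['dq'],o['ft_force'])
goal(o,(-94,-104,110),10)
E
```

```text
time_s: 3.75
eef_pos: [0.4601, 0.1402, 0.1416]
eef_rot: [[0.175, 0.082, 0.981], [-0.019, 0.997, -0.08], [-0.984, -0.005, 0.176]]
ft_force: [-0.5, 1.3, -0.2]
width: -0.0002
[ -92.8437 -109.6821  141.566 ] [ 0.0307  0.4899 -0.5998  2.1258  0.7288  0.5717  0.3808] [-0.0163  0.0002 -0.0003  0.005   0.0002  0.0008  0.0029] [-0.5106  1.2504 -0.1627]
to (-94, -104, 110) 10 shift cm [ 3.0827  0.5821 -0.6771] rot [-0.0151  0.0021  0.0078]
```

```bash
python3 -m creep '[[[1,1.5,0.3,-0.3,-0.015,0,0],[1,3.1,0.6,-0.7,-0.015,0,0],[1,3.9,0.6,-0.8,-0.015,0,0],[1,4.3,0.6,-0.9,-0.015,0,0],[1,4.5,0.6,-0.9,-0.015,0,0],[1,4.5,0.6,-0.9,-0.015,0,0]]]'
python3 - <<'E'
from h import *
from rig import arm
import cv2
o=arm.get_obs();print(w2(o['eef_pos']),o['joint_positions'],o['ft_force'])
goal(o,(-94,-104,93.5),10)
for n in("scene","top"):
    im=arm.snapshot(n)[...,::-1]
    c=im[150:300,190:350] if n=="top" else im[180:305,205:355]
    cv2.imwrite(f"pics/{n}3z.png",cv2.resize(c,None,fx=4,fy=4,interpolation=cv2.INTER_CUBIC))
E
```

```text
time_s: 4.35
eef_pos: [0.4603, 0.1466, 0.0956]
eef_rot: [[0.175, 0.067, 0.982], [-0.019, 0.998, -0.065], [-0.984, -0.007, 0.176]]
ft_force: [1.2, -1.2, 0.2]
width: 0.0
[ -93.0498 -103.3244   95.6218] [-0.0686  0.563  -0.4882  2.1663  0.8708  0.4635  0.2441] [ 1.2001 -1.2377  0.2122]
to (-94, -104, 93.5) 10 shift cm [ 0.1927 -0.0662 -0.1308] rot [0.0002 0.0019 0.0069]
```

View pics/scene3z.png

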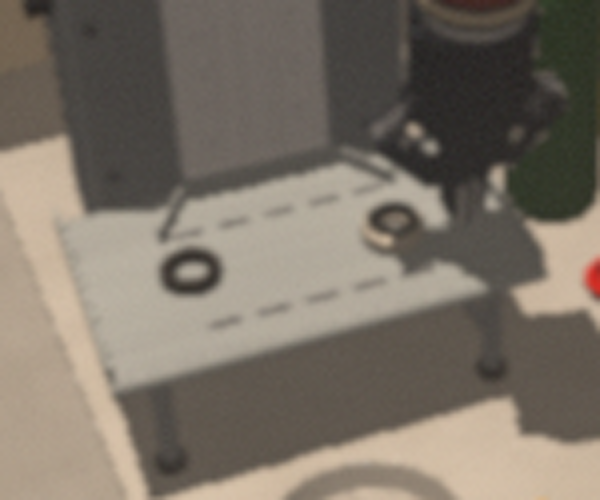

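View pics/top3z.png

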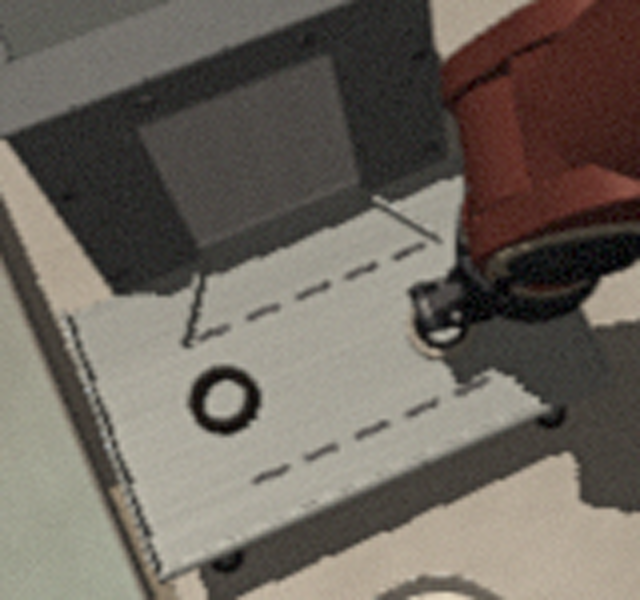

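```bash
python3 -m creep '[[[1,0,0.5,0,0,0,0],[1,0,0.9,0,0,0,0],[1,0,1.3,0,0,0,0],[1,0,1.7,0,0,0,0],[1,0,2.2,0,0,0,0],[1,0,2.7,0,0,0,0],[1,0,3.2,0,0,0,0],[1,0,3.7,0,0,0,0],[1,0,4.2,0,0,0,0],[1,0,4.7,0,0,0,0],[1,0,5.2,0,0,0,0],[1,0,5.6,0,0,0,0],[1,0,6.0,0,0,0,0],[1,0,6.3,0,0,0,0],[1,0,6.5,0,0,0,0],[1,0,6.5,0,0,0,0]]]'
python3 - <<'E'
from h import *
from rig import arm
import cv2
o=arm.get_obs();print(w2(o['eef_pos']),o['joint_positions'],o['ft_force'])
for n in("scene","top"):
    im=arm.snapshot(n)[...,::-1]
    c=im[150:300,190:350] if n=="top" else im[180:305,205:355]
    cv2.imwrite(f"pics/{n}4z.png",cv2.resize(c,None,fx=4,fy=4,interpolation=cv2.INTER_CUBIC))
E
```

```text
time_s: 6.05
eef_pos: [0.4648, 0.2118, 0.0951]
eef_rot: [[0.175, 0.067, 0.982], [-0.018, 0.998, -0.065], [-0.984, -0.006, 0.175]]
ft_force: [-0.1, -1.5, 3.5]
width: 0.0001
[-92.9357 -37.9371  95.1356] [-0.1927  0.5975 -0.499   2.0865  0.839   0.5302  0.1693] [-0.0504 -1.5093  3.4738]
```

View pics/scene4z.png

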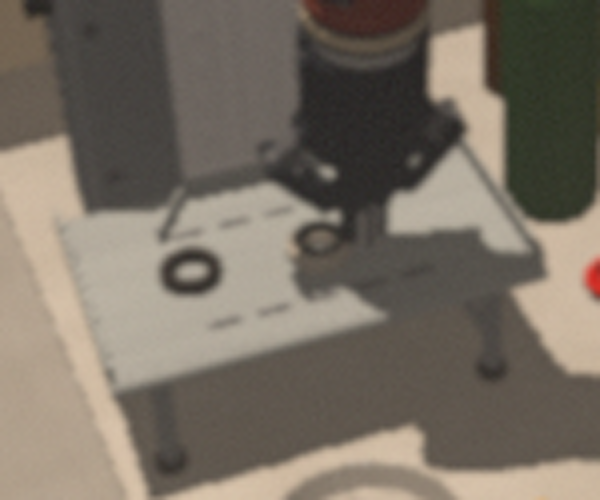

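View pics/top4z.png

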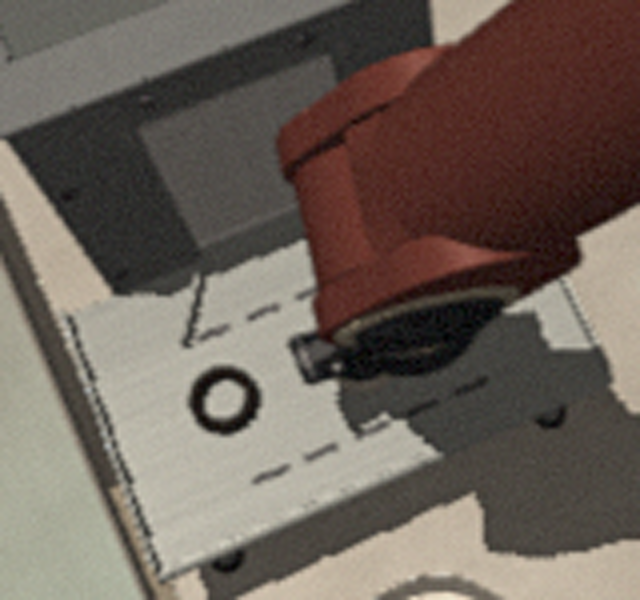

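Run:
```python
from h import *
from rig import arm
S=arm.camera_params('scene')
for u,v in[(319,238),(322,241)]: print(w2(plane(S,205+u/4,180+v/4,.106)))
print(w2(plane(S,205+393/4,180+222/4,.106)), w2(plane(S,205+191/4,180+271/4,.0945)))
```

```text
[-96.6397 -10.4495 106.    ]
[-100.1228  -11.2576  106.    ]
[-99.3782 -57.5377 106.    ] [-82.974  67.631  94.5  ]
```

```bash
python3 -m creep '[[[1,0,0.4,0,0,0,0],[1,0,0.8,0,0,0,0],[1,0,1.1,0,0,0,0],[1,0,1.1,0,0,0,0],[1,0,0,0,0,0,0],[1,0,-1,0,0,0,0],[1,-1,-1.5,0,0,0,0],[1,-4,-1.5,0,0,0,0],[1,-5,-1.5,-2,0,0,0],[1,-5,-1.5,-2,0,0,0],[1,-5,-1.5,-2,0,0,0]]]'
python3 - <<'E'
from h import *
from rig import arm
import cv2
o=arm.get_obs();print(w2(o['eef_pos']),o['joint_positions'],o['ft_force'])
goal(o,(-150,0,140),15)
goal(o,(-140,0,140),20)
for n in("scene",):
    im=arm.snapshot(n)[...,::-1]
    c=im[150:300,190:350] if n=="top" else im[180:305,205:355]
    cv2.imwrite(f"pics/{n}5z.png",cv2.resize(c,None,fx=4,fy=4,interpolation=cv2.INTER_CUBIC))
E
```

```text
time_s: 7.25
eef_pos: [0.4353, 0.1982, 0.1412]
eef_rot: [[0.175, 0.067, 0.982], [-0.018, 0.998, -0.065], [-0.984, -0.007, 0.176]]
ft_force: [-0.1, 0.3, 0.5]
width: 0.0001
[-121.4278  -53.4578  141.1889] [-0.1221  0.4893 -0.5891  2.1246  0.7351  0.5916  0.2492] [-0.1161  0.2947  0.458 ]
to (-150, 0, 140) 15 shift cm [-0.4216  5.3435 -2.8328] rot [ 0.0005 -0.0852  0.0068]
to (-140, 0, 140) 20 shift cm [-0.2459  5.3445 -1.8483] rot [ 0.0008 -0.1724  0.0068]
```

View pics/scene5z.png

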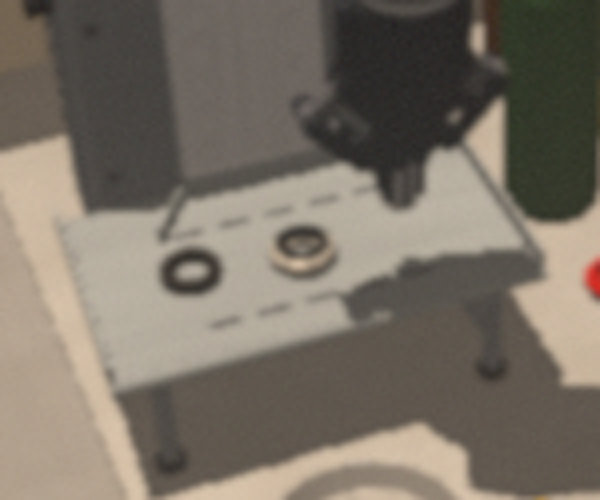

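```bash
python3 -m creep '[[[0.35,0,2,-1,0,0,0],[0.35,0,4,-2,0,0,0],[0.35,-0.3,5.3,-2,0,0,0],[0.35,-0.3,5.3,-2,0,0,0],[0.35,2,5.3,-1.7,0,0,0],[0.35,3.5,5.3,-1.4,0,0,0],[0.35,4.2,5.3,-1.3,0,0,0],[0.35,4.2,5.3,-1.3,0,0,0]]]'
python3 - <<'E'
from h import *
from rig import arm
import cv2
o=arm.get_obs();print(w2(o['eef_pos']),o['joint_positions'],o['ft_force'],o['width'])
goal(o,(-142,0,95),10)
for n in("scene","top"):
    im=arm.snapshot(n)[...,::-1]
    c=im[150:300,190:350] if n=="top" else im[180:305,205:355]
    cv2.imwrite(f"pics/{n}6z.png",cv2.resize(c,None,fx=4,fy=4,interpolation=cv2.INTER_CUBIC))
E
```

```text
time_s: 8.1
eef_pos: [0.4337, 0.2502, 0.096]
eef_rot: [[0.173, 0.069, 0.982], [-0.021, 0.998, -0.067], [-0.985, -0.009, 0.174]]
ft_force: [1.2, -0.2, 0.5]
width: 0.0275
[-126.4478   -1.6773   95.965 ] [-0.2998  0.5891 -0.4972  2.1016  0.8422  0.5441  0.0554] [ 1.2076 -0.2408  0.522 ] 0.02751663010478443
to (-142, 0, 95) 10 shift cm [-0.177   0.1638 -1.5485] rot [-0.0015  0.0003  0.0091]
```

View pics/scene6z.png

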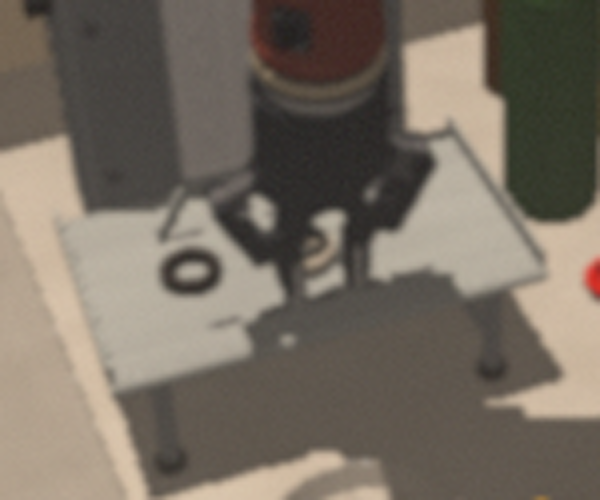

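View pics/top6z.png

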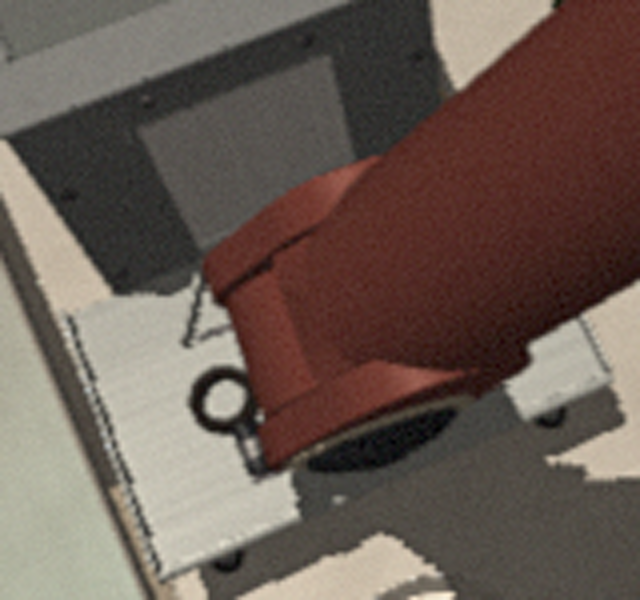

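Run:
```python
from h import *
from rig import arm
o=arm.get_obs()
for i in range(1,6): goal(o,(-126+13*i,0,95.5),10+3*i)
```

```text
to (-113, 0, 95.5) 13 shift cm [0.3944 0.0633 1.313 ] rot [-0.0004 -0.0507  0.007 ]
to (-100, 0, 95.5) 16 shift cm [0.6222 0.0657 2.5929] rot [-0.0002 -0.1031  0.007 ]
to (-87, 0, 95.5) 19 shift cm [0.8501 0.068  3.8728] rot [-0.     -0.1554  0.007 ]
to (-74, 0, 95.5) 22 shift cm [1.0779 0.0703 5.1526] rot [ 0.0002 -0.2078  0.007 ]
to (-61, 0, 95.5) 25 shift cm [1.3058 0.0726 6.4325] rot [ 0.0003 -0.2601  0.007 ]
```

```bash
python3 -m creep '[[[0.35,0.2,0.06,0.6,0,-0.025,0],[0.35,0.35,0.06,1.3,0,-0.05,0],[0.35,0.45,0.06,1.9,0,-0.075,0],[0.35,0.6,0.06,2.6,0,-0.1,0],[0.35,0.7,0.06,3.2,0,-0.13,0],[0.35,0.85,0.06,3.9,0,-0.155,0],[0.35,0.95,0.06,4.5,0,-0.18,0],[0.35,1.1,0.06,5.1,0,-0.21,0],[0.35,1.2,0.06,5.8,0,-0.235,0],[0.35,1.3,0.06,6.4,0,-0.26,0],[0.35,1.3,0.06,6.4,0,-0.26,0],[0.35,1.3,0.06,6.4,0,-0.26,0]]]'
python3 - <<'E'
from h import *
from rig import arm
import cv2
o=arm.get_obs();print(w2(o['eef_pos']),o['joint_positions'],o['ft_force'],o['width'])
for x in (-48,-24,0,10):goal(o,(x,0,97),25)
for n in("scene","top"):
    im=arm.snapshot(n)[...,::-1]
    c=im[150:300,190:350] if n=="top" else im[180:305,205:355]
    cv2.imwrite(f"pics/{n}7z.png",cv2.resize(c,None,fx=4,fy=4,interpolation=cv2.INTER_CUBIC))
E
```

```text
time_s: 9.4
eef_pos: [0.4985, 0.2481, 0.0958]
eef_rot: [[0.421, 0.067, 0.904], [-0.034, 0.998, -0.058], [-0.906, -0.006, 0.423]]
ft_force: [0.6, -1.4, -0.8]
width: 0.0274
[-61.6777   0.5331  95.8218] [-0.553   0.587  -0.152   2.1484  1.38    0.382  -0.4627] [ 0.6254 -1.4288 -0.8329] 0.027436493383895446
to (-48, 0, 97) 25 shift cm [ 0.4715 -0.0529  1.2894] rot [ 0.0018 -0.0001  0.0058]
to (-24, 0, 97) 25 shift cm [ 1.4856 -0.0508  3.4646] rot [ 0.0018 -0.0001  0.0058]
to (0, 0, 97) 25 shift cm [ 2.4997 -0.0488  5.6398] rot [ 0.0018 -0.0001  0.0058]
to (10, 0, 97) 25 shift cm [ 2.9222 -0.048   6.5461] rot [ 0.0018 -0.0001  0.0058]
```

View pics/scene7z.png

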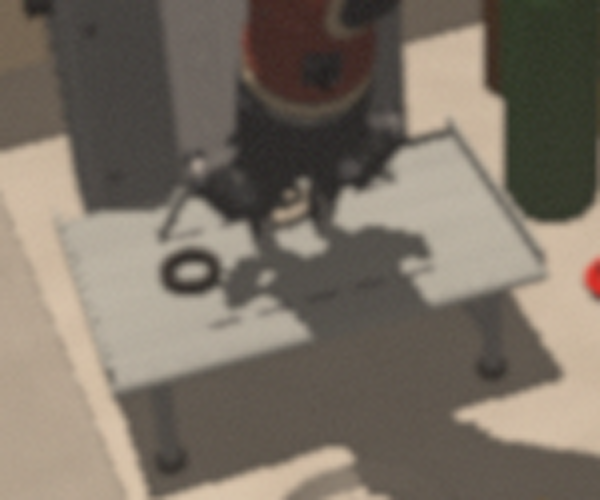

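View pics/top7z.png

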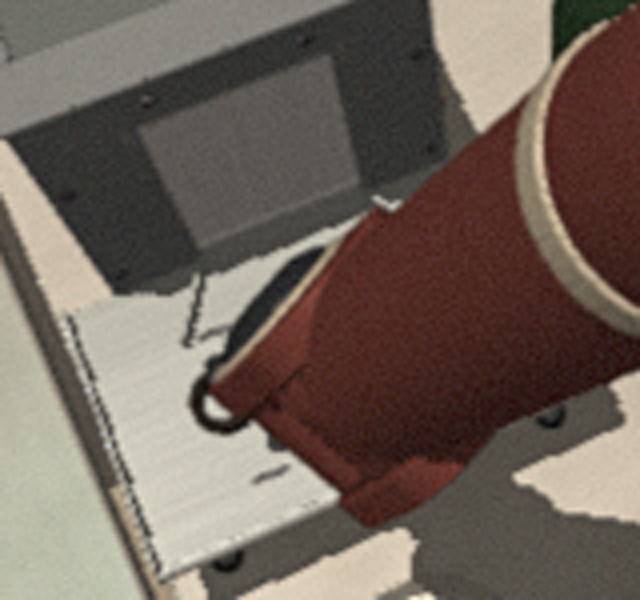

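```bash
python3 -m creep '[[[0.35,0.25,-0.05,0.6,0,0,0],[0.35,0.5,-0.05,1.2,0,0,0],[0.35,0.72,-0.05,1.8,0,0,0],[0.35,0.98,-0.05,2.35,0,0,0],[0.35,1.23,-0.05,2.9,0,0,0],[0.35,1.48,-0.05,3.45,0,0,0],[0.35,1.7,-0.05,3.9,0,0,0],[0.35,1.9,-0.05,4.35,0,0,0],[0.35,1.9,-0.05,4.35,0,0,0]]]'
python3 - <<'E'
from h import *
from rig import arm
import cv2
o=arm.get_obs();print(w2(o['eef_pos']),o['joint_positions'],o['ft_force'],o['width'])
for x in (0,10,16):goal(o,(x,0,97),25)
for n in("scene","top"):
    im=arm.snapshot(n)[...,::-1]
    c=im[80:230,160:350] if n=="top" else im[120:270,195:355]
    cv2.imwrite(f"pics/{n}8z.png",cv2.resize(c,None,fx=4,fy=4,interpolation=cv2.INTER_CUBIC))
E
```

```text
time_s: 10.4
eef_pos: [0.5467, 0.2438, 0.0965]
eef_rot: [[0.421, 0.069, 0.904], [-0.035, 0.998, -0.059], [-0.906, -0.007, 0.423]]
ft_force: [-0.2, 0.8, 0.9]
width: 0.0278
[-13.2813  -0.5713  96.4822] [-0.4666  0.6225 -0.1845  2.0458  1.2631  0.3961 -0.2657] [-0.1568  0.7757  0.89  ] 0.027819554758450733
to (0, 0, 97) 25 shift cm [0.5143 0.0598 1.2255] rot [0.0007 0.0003 0.0069]
to (10, 0, 97) 25 shift cm [0.9372 0.062  2.1317] rot [0.0007 0.0003 0.0069]
to (16, 0, 97) 25 shift cm [1.1909 0.0634 2.6754] rot [0.0007 0.0003 0.0069]
```

View pics/scene8z.png

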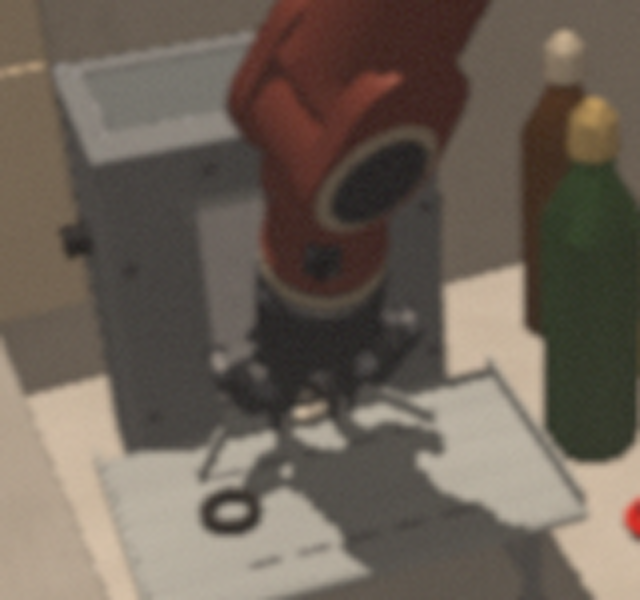

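View pics/top8z.png

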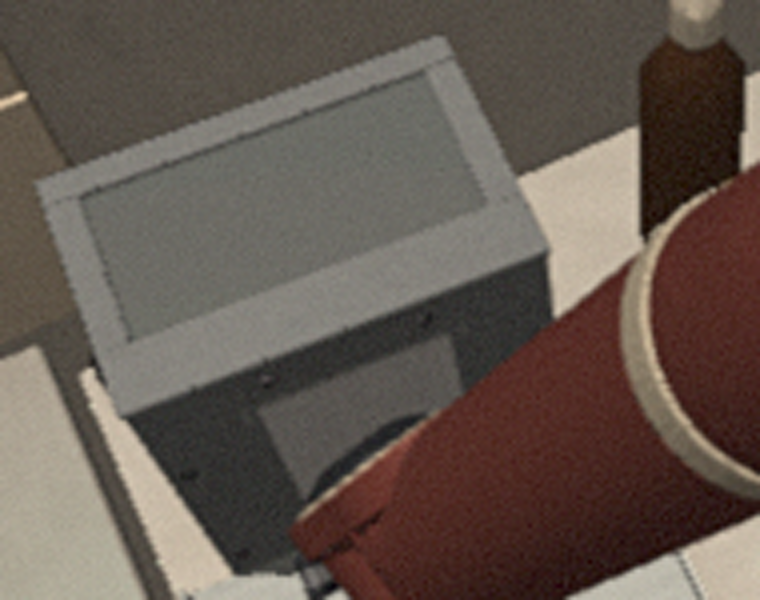

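```bash
python3 -m creep '[[[0.35,0.25,0.05,0.55,0,0,0],[0.35,0.5,0.05,1.1,0,0,0],[0.35,0.65,0.05,1.5,0,0,0],[0.35,0.65,0.05,1.5,0,0,0]]]'
python3 - <<'E'
from h import *
from rig import arm
import cv2
o=arm.get_obs();print(w2(o['eef_pos']),o['joint_positions'],o['ft_force'],o['width'])
for x in (0,10,16):goal(o,(x,0,97),25)
for n in("scene","top"):
    im=arm.snapshot(n)[...,::-1]
    c=im[80:230,160:350] if n=="top" else im[120:270,195:355]
    cv2.imwrite(f"pics/{n}9z.png",cv2.resize(c,None,fx=4,fy=4,interpolation=cv2.INTER_CUBIC))
E
```

```text
time_s: 10.9
eef_pos: [0.5632, 0.2431, 0.097]
eef_rot: [[0.422, 0.069, 0.904], [-0.035, 0.998, -0.06], [-0.906, -0.006, 0.423]]
ft_force: [0.1, 0.1, -0.6]
width: 0.0281
[ 3.2665 -0.1525 97.0142] [-0.4364  0.6362 -0.2027  2.0078  1.2246  0.4082 -0.2014] [ 0.1405  0.0825 -0.6437] 0.028058731379660282
to (0, 0, 97) 25 shift cm [-0.137   0.0144 -0.2966] rot [0.0004 0.0005 0.0069]
to (10, 0, 97) 25 shift cm [0.2861 0.017  0.6095] rot [0.0004 0.0005 0.0069]
to (16, 0, 97) 25 shift cm [0.5399 0.0185 1.1532] rot [0.0004 0.0005 0.0069]
```

View pics/scene9z.png

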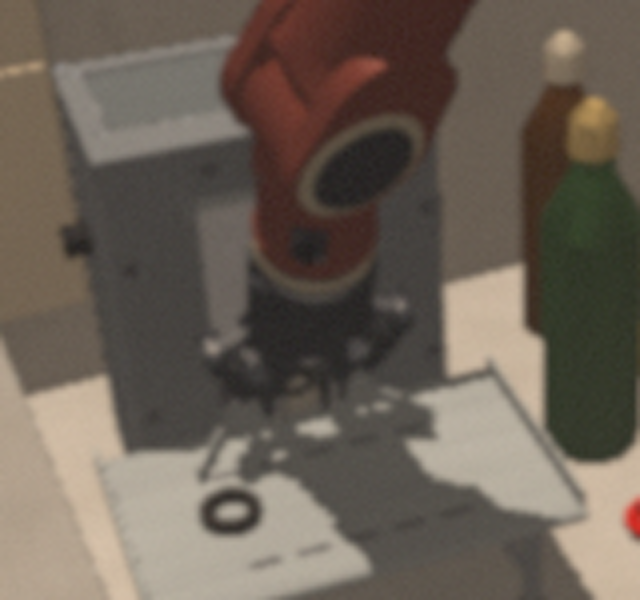

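View pics/top9z.png

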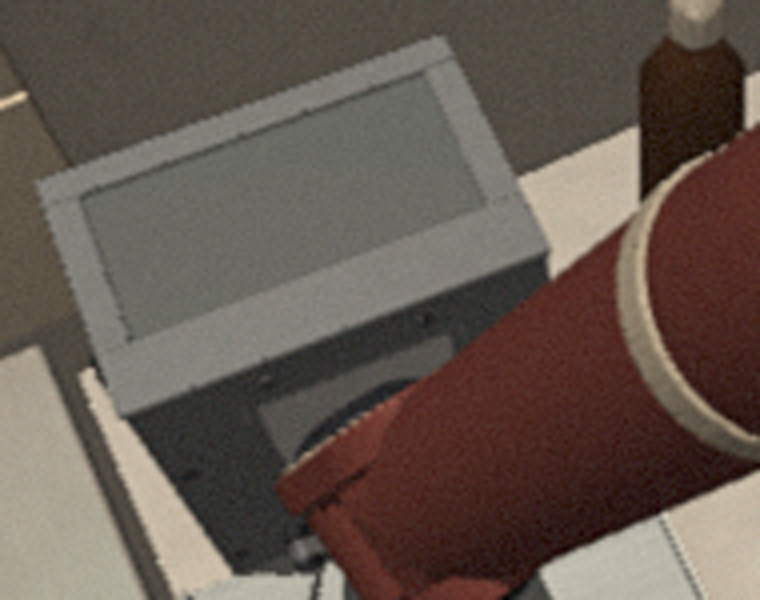

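```bash
python3 -m creep '[[[0.35,0.2,0.02,0.4,0,0,0],[0.35,0.35,0.02,0.8,0,0,0],[0.35,0.35,0.02,0.8,0,0,0]]]'
python3 - <<'E'
from h import *
from rig import arm
import cv2
o=arm.get_obs();print(w2(o['eef_pos']),o['joint_positions'],o['ft_force'],o['width'])
for x in (16,22):goal(o,(x,0,97),25)
for n in("scene","wrist"):
    im=arm.snapshot(n)[...,::-1]
    c=im if n=="wrist" else cv2.resize(im[120:270,195:355],None,fx=4,fy=4,interpolation=cv2.INTER_CUBIC)
    cv2.imwrite(f"pics/{n}10z.png",c)
E
```

```text
time_s: 11.3
eef_pos: [0.5718, 0.243, 0.0972]
eef_rot: [[0.422, 0.068, 0.904], [-0.035, 0.998, -0.059], [-0.906, -0.006, 0.423]]
ft_force: [0.8, 0.3, 0.4]
width: 0.0281
[11.7828  0.2411 97.2418] [-0.4207  0.6437 -0.2131  1.9876  1.2056  0.4153 -0.1686] [0.8259 0.3309 0.4439] 0.028122474530947926
to (16, 0, 97) 25 shift cm [ 0.2005 -0.0231  0.3719] rot [0.0009 0.0005 0.0066]
to (22, 0, 97) 25 shift cm [ 0.4543 -0.0219  0.9155] rot [0.0009 0.0005 0.0066]
```

View pics/scene10z.png

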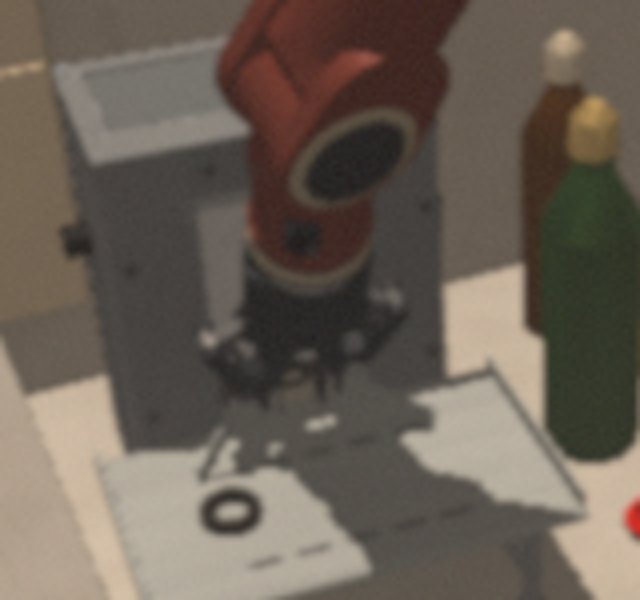

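View pics/wrist10z.png

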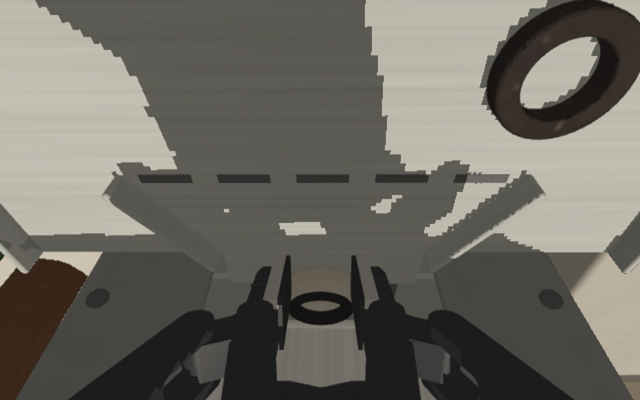

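Run:
```python
from h import *
from rig import arm
p=arm.camera_params('wrist')
print(w2(plane(p,321,307,.106)),w2(plane(p,321,268,.09)),w2(plane(p,220,270,.09)),w2(plane(p,425,270,.09)))
print(w2(plane(p,290,307,.106)),w2(plane(p,352,307,.106)),w2(plane(p,565,70,.0945)))
o=arm.get_obs()
f=O+W@np.array([.030,0,.106]);print(proj(p,f))
```

```text
[ 26.3668  -0.4197 106.    ] [17.3074 -0.5093 90.    ] [ 19.3566 -50.7287  90.    ] [18.5564 50.8201 90.    ]
[ 26.5208 -15.2079 106.    ] [ 26.2132  14.3313 106.    ] [-82.7065  68.5617  94.5   ]
[321.8784 310.9235]
```

```bash
python3 -m creep '[[[0.35,0.15,-0.02,0.35,0,0,0],[0.35,0.25,-0.02,0.6,0,0,0],[0.35,0.25,-0.02,0.6,0,0,0]]]'
python3 - <<'E'
from h import *
from rig import arm
import cv2
o=arm.get_obs();print(w2(o['eef_pos']),o['ft_force'],o['width'])
for x in (22,28):goal(o,(x,0,97),25)
p=arm.camera_params('wrist')
print(w2(plane(p,108,192,.09)),w2(plane(p,540,190,.09)))
cv2.imwrite("pics/w11.png",arm.snapshot("wrist")[...,::-1])
E
```

```text
time_s: 11.7
eef_pos: [0.578, 0.2422, 0.0974]
eef_rot: [[0.421, 0.068, 0.904], [-0.035, 0.998, -0.059], [-0.906, -0.007, 0.423]]
ft_force: [0.2, -0.2, 0.1]
width: 0.0281
[18.0487 -0.1054 97.4065] [ 0.181  -0.1593  0.058 ] 0.028087131742937085
to (22, 0, 97) 25 shift cm [0.2038 0.0116 0.3409] rot [0.001  0.0002 0.0069]
to (28, 0, 97) 25 shift cm [0.4575 0.0128 0.8846] rot [0.001  0.0002 0.0069]
[-25.0354 -85.2782  90.    ] [-26.7111  84.5476  90.    ]
```

View pics/w11.png

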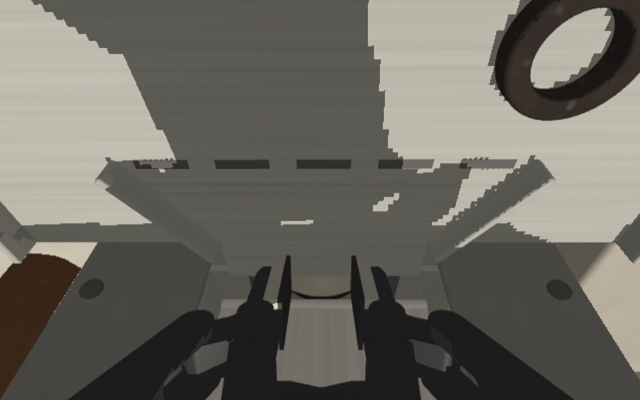

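```bash
python3 -m creep '[[[0.35,0.15,0,0.35,0,0,0],[0.35,0.27,0,0.6,0,0,0],[0.35,0.27,0,0.6,0,0,0]]]'
python3 - <<'E'
from h import *
from rig import arm
import cv2
o=arm.get_obs();print(w2(o['eef_pos']),o['ft_force'],o['width'])
p=arm.camera_params('wrist')
for X in [(-47,79,90),(-47,-79,90),(-1,49,102),(-1,-49,102),(26,48,90),(26,-48,90),(0,50,90),(0,-50,90)]: print(X,proj(p,O+W@(np.array(X)/1000)))
cv2.imwrite("pics/w12.png",arm.snapshot("wrist")[...,::-1])
E
```

```text
time_s: 12.05
eef_pos: [0.5808, 0.2427, 0.096]
eef_rot: [[0.416, 0.065, 0.907], [-0.034, 0.998, -0.056], [-0.909, -0.007, 0.418]]
ft_force: [-6.4, 0.5, -0.5]
width: 0.0279
[20.779   0.5359 96.0006] [-6.406   0.4607 -0.4963] 0.027908030867024772
(-47, 79, 90) [552.685  141.9172]
(-47, -79, 90) [ 92.8255 139.7135]
(-1, 49, 102) [441.3948 253.851 ]
(-1, -49, 102) [201.8759 252.2723]
(26, 48, 90) [419.9681 269.4056]
(26, -48, 90) [223.2228 268.0594]
(0, 50, 90) [436.3223 233.5901]
(0, -50, 90) [207.2411 232.1543]
```

View pics/w12.png

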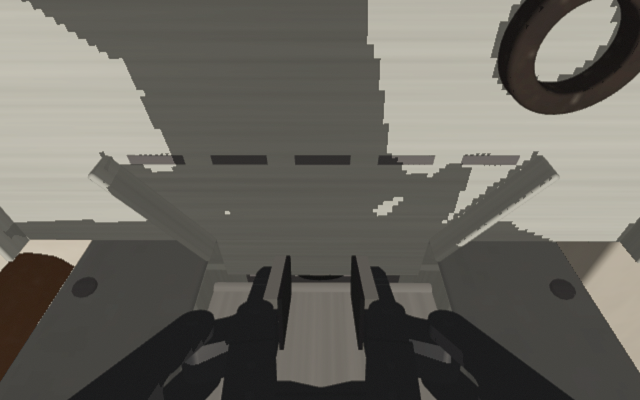

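```bash
python3 -m creep '[[[0.35,-0.3,0,-0.7,0,0,0],[0.35,-0.7,0,-1.6,0,0,0],[0.35,-1.1,0,-2.5,0,0,0],[1,-1.3,0,-2.9,0,0,0],[1,-1.3,0,-2.9,0,0,0],[1,-1.3,0,-2.9,0,0,0]]]'
python3 - <<'E'
from h import *
from rig import arm
import cv2
o=arm.get_obs();print(w2(o['eef_pos']),o['ft_force'],o['width'],o['joint_positions'])
goal(o,(5,0,98),30);goal(o,(25,0,98),30)
cv2.imwrite("pics/w13.png",arm.snapshot("wrist")[...,::-1])
im=arm.snapshot("scene")[...,::-1]
cv2.imwrite("pics/s13.png",cv2.resize(im[120:270,195:355],None,fx=4,fy=4,interpolation=cv2.INTER_CUBIC))
E
```

```text
time_s: 12.7
eef_pos: [0.5529, 0.2441, 0.0972]
eef_rot: [[0.422, 0.068, 0.904], [-0.035, 0.998, -0.059], [-0.906, -0.007, 0.423]]
ft_force: [0.1, 0.8, -0.4]
width: -0.0001
[-7.1556  0.1666 97.2418] [ 0.1386  0.8067 -0.4113] -8.291401964417379e-05 [-0.4565  0.6267 -0.1908  2.0308  1.2449  0.4009 -0.2378]
to (5, 0, 98) 30 shift cm [ 0.4458 -0.0153  1.1334] rot [ 0.0017 -0.0866  0.0066]
to (25, 0, 98) 30 shift cm [ 1.2922 -0.0122  2.9455] rot [ 0.0017 -0.0866  0.0066]
```

View pics/w13.png

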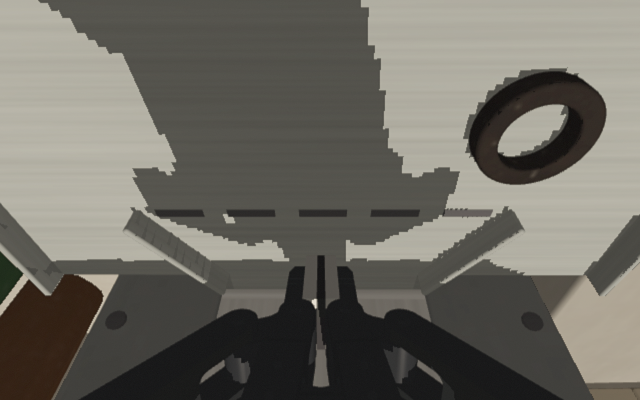

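View pics/s13.png

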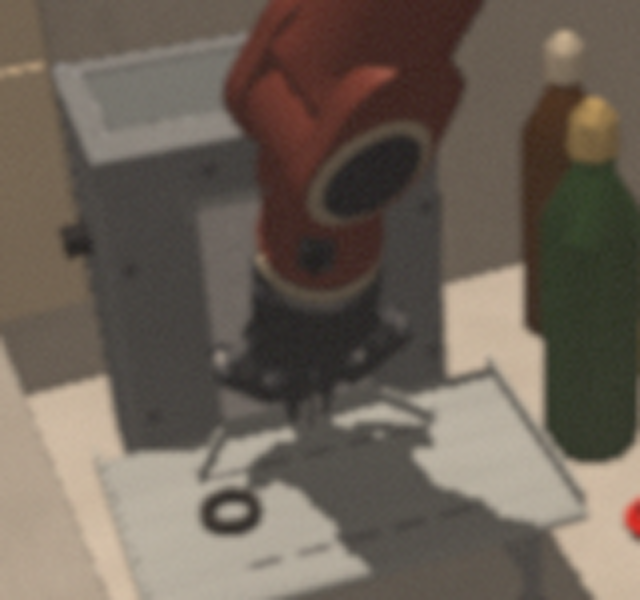

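Run:
```python
from h import *
from rig import arm
o=arm.get_obs()
for x in(-5,10,20,28): goal(o,(x,0,97.5),32)
p=arm.camera_params('wrist')
for dx in(0,.006):
  for X in [(7,52,94),(7,-52,94),(-1,49,90),(-1,-49,90)]: print(X,proj(p,O+[dx,0,0]+W@(np.array(X)/1000)))
```

```text
to (-5, 0, 97.5) 32 shift cm [ 0.0522 -0.0001  0.2017] rot [ 0.0014 -0.1217  0.0067]
to (10, 0, 97.5) 32 shift cm [0.6868 0.0028 1.5608] rot [ 0.0014 -0.1217  0.0067]
to (20, 0, 97.5) 32 shift cm [1.1098 0.0048 2.4669] rot [ 0.0014 -0.1217  0.0067]
to (28, 0, 97.5) 32 shift cm [1.4483 0.0064 3.1918] rot [ 0.0014 -0.1217  0.0067]
(7, 52, 94) [426.8472 284.4893]
(7, -52, 94) [218.6309 283.513 ]
(-1, 49, 90) [422.3616 268.2571]
(-1, -49, 90) [223.1672 267.3901]
(7, 52, 94) [425.1793 291.1321]
(7, -52, 94) [221.8065 290.1504]
(-1, 49, 90) [420.7752 275.3823]
(-1, -49, 90) [226.2834 274.5071]
```

```bash
python3 -m creep '[[[1,-0.9,0,-1.8,0,0,0],[1,-2.1,0,-4,0,0,0],[1,-4,0,-6,0,0,0],[1,-7,0,-7.5,0,0,0],[1,-10,0,-9,0,0.1,0],[1,-13,0,-9,0,0.2,0],[1,-16,-3,-9,0,0.3,0],[1,-19,-7,-9,0,0.4,0],[1,-20,-12,-9,0,0.43,0],[1,-20,-16,-9,0,0.43,0],[1,-20,-20,-9,0,0.43,0],[1,-20,-20,-9,0,0.43,0],[1,-20,-20,-9,0,0.43,0]]]'
python3 - <<'E'
from h import *
from rig import arm
import cv2
o=arm.get_obs();print(w2(o['eef_pos']),o['ft_force'],o['joint_positions'])
for n in("scene","top"):
    im=arm.snapshot(n)[...,::-1]
    cv2.imwrite(f"pics/{n}14.png",im)
    c=im[90:300,165:350] if n=="top" else im[120:270,195:355]
    c=cv2.resize(c,None,fx=4 if n!="top" else 2.8,fy=4 if n!="top" else 2.8,interpolation=cv2.INTER_CUBIC)
    cv2.imwrite(f"pics/{n}14z.png",c)
    cv2.imwrite(f"pics/{n}14b.png",cv2.convertScaleAbs(c,alpha=2.2,beta=-60))
E
```

```text
time_s: 14.1
eef_pos: [0.3731, 0.053, 0.2417]
eef_rot: [[0.006, 0.076, 0.997], [-0.009, 0.997, -0.076], [-1.0, -0.009, 0.006]]
ft_force: [-0.1, 0.6, 0.7]
width: 0.0003
[-173.9041 -202.5182  241.7105] [-0.1007  0.5766  0.7186] [ 0.34    0.2257 -0.6619  2.1111  0.1967  0.8585  1.0562]
```

View pics/scene14z.png

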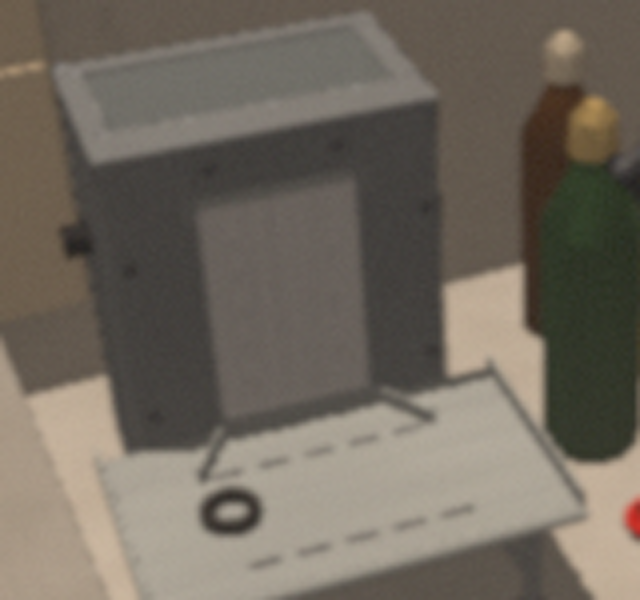

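View pics/top14b.png

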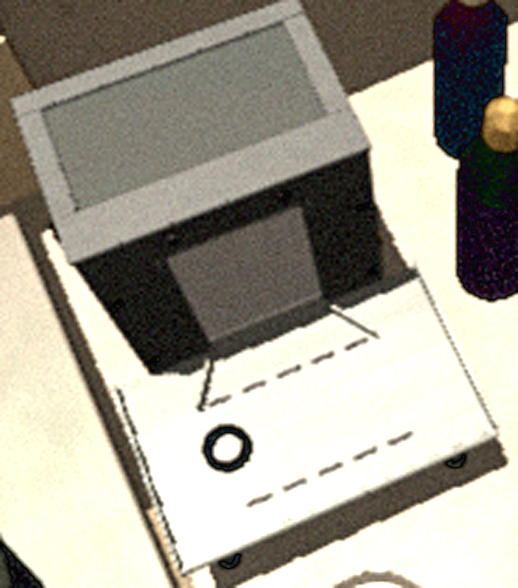

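Run:
```python
import cv2,numpy as np
a=cv2.imread("pics/top0.png").astype(float);b=cv2.imread("pics/top14.png").astype(float)
c=b[90:180,170:300];c=cv2.GaussianBlur(c,(0,0),1.2)
d=cv2.GaussianBlur(b-a,(0,0),1.5)[90:180,170:300]
e=np.hstack([np.clip((c-70)*4,0,255),np.clip(128+d*10,0,255)])
cv2.imwrite("pics/win.png",cv2.resize(e.astype(np.uint8),None,fx=3,fy=3))
```

```text
(no output)
```

View pics/win.png

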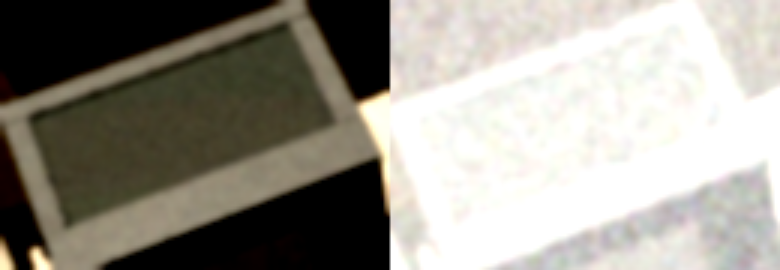

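```bash
python3 -m creep '[[[1,-4,0,0,0,0,0],[1,-8,0,0,0,0,0],[1,-12,0,0,0,0,0],[1,-12,3,3.5,0,0,0],[1,-12,6,7,0,0,0],[1,-12,9,10.5,0,0,0],[1,-12,12,14,0,0,0],[1,-12,15,17.5,0,0,0],[1,-12,18,21,0,0,0],[1,-12,20.2,24,0,0,0],[1,-12,20.2,24,0,0,0],[1,-12,20.2,24,0,0,0]]]'
python3 - <<'E'
from h import *
from rig import arm
import cv2
o=arm.get_obs();print(w2(o['eef_pos']),o['ft_force'])
im=arm.snapshot('wrist')[...,::-1]
cv2.imwrite("pics/w15.png",im)
E
```

```text
time_s: 15.4
eef_pos: [0.6249, 0.2457, 0.36]
eef_rot: [[0.003, 0.064, 0.998], [-0.006, 0.998, -0.064], [-1.0, -0.006, 0.003]]
ft_force: [-0.8, -0.7, -0.1]
width: -0.0003
[ 64.5673   6.4963 359.9553] [-0.8079 -0.6958 -0.0993]
```

View pics/w15.png

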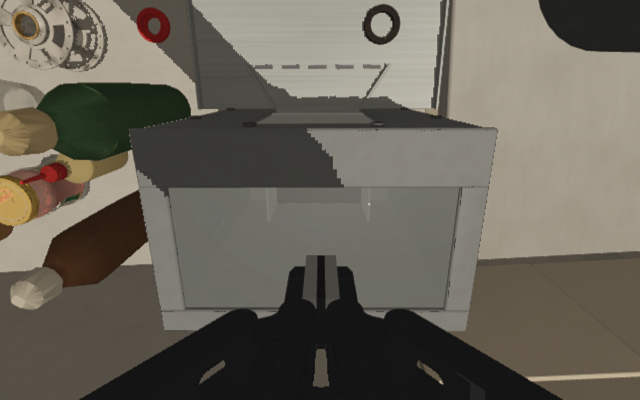

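```bash
python3 -m creep '[[[1,0,3,0,0,0,0],[1,-1,6,1,0,0,0],[1,-2,8,2,0,0,0],[1,-2,8,3,0,0,0],[1,-2,8,3,0,0,0]]]'
python3 - <<'E'
from h import *
from rig import arm
import cv2
o=arm.get_obs();print(w2(o['eef_pos']),o['ft_force'])
p=arm.camera_params('wrist');im=arm.snapshot('wrist')[...,::-1]
O2=O+[.006,0,0]
for X in[(68,60,33),(68,-60,33),(134,60,33),(134,-60,33),(102,0,33),(26,0,90)]:print(X,proj(p,O2+W@(np.array(X)/1000)))
cv2.imwrite("pics/w16.png",im)
c=im[120:340,100:500].astype(float)
cv2.imwrite("pics/w16b.png",cv2.resize(np.clip((c-60)*2.2,0,255).astype(np.uint8),None,fx=2,fy=2))
E
```

```text
time_s: 15.95
eef_pos: [0.6607, 0.3211, 0.3819]
eef_rot: [[0.007, 0.067, 0.998], [-0.007, 0.998, -0.067], [-1.0, -0.007, 0.007]]
ft_force: [-0.0, -0.2, -0.4]
width: 0.0001
[ 95.3811  84.0955 381.8556] [-0.034  -0.2088 -0.4011]
(68, 60, 33) [306.1058 131.8841]
(68, -60, 33) [220.7258 131.9773]
(134, 60, 33) [306.8024 177.5873]
(134, -60, 33) [225.0034 177.5949]
(102, 0, 33) [264.6855 155.9416]
(26, 0, 90) [253.7122 102.5969]
```

View pics/w16.png

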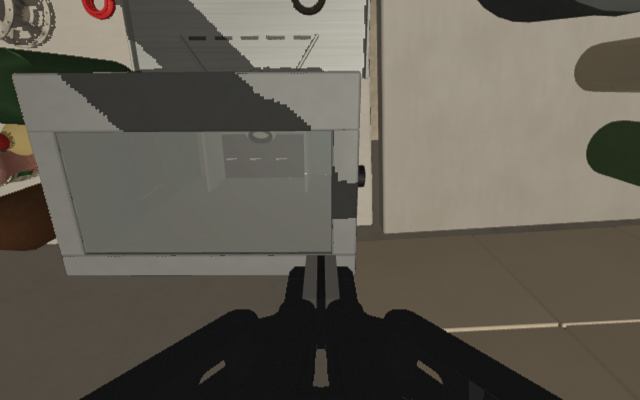

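View pics/w16b.png

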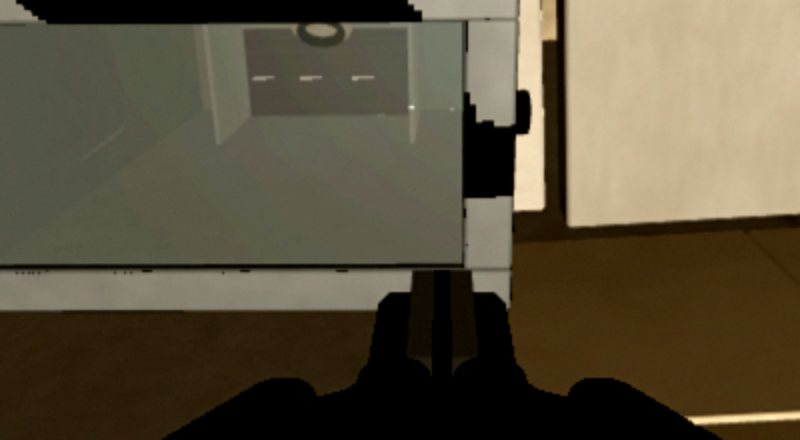

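Run:
```python
from h import *
from rig import arm
p=arm.camera_params('wrist')
for z in(.045,.055,.07):print(z,w2(plane(p,260,135,z))-[6,0,0])
o=arm.get_obs();print(o['ft_force'],o['dq'],o['time_s'])
arm.hand_in()
```

```text
0.045 [70.1311 -3.1495 45.    ]
0.055 [68.8185 -1.332  55.    ]
0.07 [66.8496  1.3943 70.    ]
[ 0.4295 -0.1525 -0.839 ] [ 0.0133 -0.012  -0.0024  0.0222 -0.0067  0.0013  0.    ] 16.0
the job is handed in; nothing more can be done
```

The headset cup is in the wash basket and the flap hangs shut; I handed the job in at about 16 s. I slid the cup left into line with the throat using closed fingertips. I then pushed it in under the flap with the fingers half open and tilted about 25 degrees, until it dropped off the sill.

**Last checks**
- **Cup:** through the roof window its ring shows over the dark basket floor. That puts it at about washer x 67–70 mm, y near 0, for any assumed height from 45 to 70 mm. I could not measure its height, or whether it leans on the chute.
- **Flap:** its lower edge in the picture matched the shut position to within a pixel or two.
- **Bearing:** it still measured about x -83, y 68 in washer mm during the push, and looked unmoved in the pictures taken after.
- **Dish and hub:** I kept the arm away from both. I did not measure them again at the end.
- **Robot:** it was clear of everything, with the wrist force under 1 N.

**What disagreed or went wrong**
- **Washer position:** my first estimate was about 6 mm short along x. The wrist view of the flap showed the error.
- **Fingers lowered too close:** I set the half-open fingers down 16 mm nearer the cup than I meant, but by my estimate they still cleared it by a few mm.
- **Brief contact:** the last push showed about 6 N against the tool from something I could not identify. I backed out straight away.

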